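Re-rack the reagent bottles in reverse order

TASK

Move the four reagent bottles out of the white foam rack into the empty grey metal rack, one to a compartment, in reverse order: the bottle that stands nearest the foam rack's black pull tab goes into the compartment farthest from the metal rack's own pull tab, the next one beside it, and so on, so that the bottle farthest from the tab ends up nearest the tab. Keep the bottles upright, set each one down on the compartment floor rather than dropping it, and leave all four standing there.

Things in the scene. Friction and masses are not known exactly. Their poses are not given: they have to be found in the camera images.
- foam_rack: Full rack, fixed: grey board 66 x 240 mm carrying a row of four square white foam cells, black pull tab 40 mm wide sticking out 25 mm at one end. Origin: centre of its underside, on the bench; y along the row towards the tab, z up; any yaw. Cells centred at y = +87 (nearest the tab), +29, -29, -87 mm, x = 0. Cell floors (under the bottles) 11 mm above the bench, rims 23 mm.
- metal_rack: Empty rack, fixed: grey metal, 63 x 237 mm, four open square compartments in a row (53 mm inside, walls 5 mm), black pull tab 40 mm wide sticking out 27 mm at one end. Origin: centre of its underside, on the bench; y along the row towards the tab, z up; any yaw. Compartments centred at y = +87 (nearest the tab), +29, -29, -87 mm, x = 0. Floors 5 mm above the bench, wall tops 17 mm.
- dropper_bottle: Round amber glass dropper bottle with a white collar and a small dark rubber teat: body 30 mm across and straight up to 58 mm, total height 89 mm, 60 g (varies). Origin: centre of its underside, z up. It stands upright in one of the foam rack's four cells, any of them.
- jar_bottle: Wide round amber glass bottle with a flat black lid, the widest and lowest: 36 mm across (lid 37 mm), total height 66 mm, 90 g (varies). The glass goes up to 53 mm. Origin: centre of its underside, z up. It stands upright in one of the foam rack's four cells, any of them.
- vial_bottle: Slim round white plastic vial with a dark metal cap, the thinnest: 24 mm across, straight up to 62 mm, cap 22 mm across, total height 82 mm, 40 g (varies). Origin: centre of its underside, z up. It stands upright in one of the foam rack's four cells, any of them.
- squeeze_bottle: Square white plastic squeeze bottle with a pointed grey nozzle: body 30 x 30 mm up to 60 mm, total height 84 mm, 60 g (varies). Its sides are parallel to the rack's within 0.1 rad. Origin: centre of its underside, z up. It stands upright in one of the foam rack's four cells, any of them.
- cell_a: The white foam cell of the foam rack in which the dropper bottle stands at the start (at its centre): a square open tray 58 x 58 mm, 53 mm inside, 17 mm high, inner floor 5 mm above its underside. Fixed to the foam rack. Origin: centre of its underside, 6 mm above the bench; same axes as the foam rack.
- cell_b: The white foam cell of the foam rack in which the wide bottle with the flat lid stands at the start (at its centre): a square open tray 58 x 58 mm, 53 mm inside, 17 mm high, inner floor 5 mm above its underside. Fixed to the foam rack. Origin: centre of its underside, 6 mm above the bench; same axes as the foam rack.
- cell_c: The white foam cell of the foam rack in which the slim vial stands at the start (at its centre): a square open tray 58 x 58 mm, 53 mm inside, 17 mm high, inner floor 5 mm above its underside. Fixed to the foam rack. Origin: centre of its underside, 6 mm above the bench; same axes as the foam rack.
- cell_d: The white foam cell of the foam rack in which the square squeeze bottle stands at the start (at its centre): a square open tray 58 x 58 mm, 53 mm inside, 17 mm high, inner floor 5 mm above its underside. Fixed to the foam rack. Origin: centre of its underside, 6 mm above the bench; same axes as the foam rack.
There are look-alikes about, which are no part of the job. What is shaped like the squeeze_bottle but purple is not meant. What is shaped like the vial_bottle but red is not meant.

How it is judged:
By the outcome, as a careful person would: the job done as asked, in the order asked, and still so for the second after the job is handed in, with the robot touching nothing.
It also fails if it takes over 120 s, if anything falls off the work surface, if the arm or the gripper's body presses on something with over 40 N, if the wrist force passes 120 N, or if a joint passes its speed limit or range.

ROBOT

A 6-joint arm with a two-finger parallel gripper is mounted at the origin on the work surface. World frame = base frame: x ahead of the robot, y to its left, z up, the work surface at z = 0. Lengths are in m, angles in degrees, forces in N, time in s.
With the tool pointing down it reaches from about 0.4 to 0.825 m from the base axis. Payload 7 kg.
Tool frame: the origin (TCP) lies on the centre line of the jaws, within the pads' length; the fingertips stand 8 mm ahead of it and the grasp point (between the pads) lies 11 mm behind it; z points along the fingers, y is the line along which they close (so a half turn about z gives the same grasp; the last joint's range is limited). The gripper opens to 88 mm and grips with 3 to 60 N. Pads are 19 mm wide; open, the fingers measure 130 mm over their backs; the gripper's body (78 mm by 193 mm) begins 47 mm behind the grasp point.
Start: joints at [92.481, 20.546, 0.682, 0, -70.136, -16.507], TCP at [0.164, 0.655, 0.235] pointing down, gripper open.
Joint ranges: [-176.03, 176.03], [-82.01, 121.73], [-58.28, 71.71], [-173.87, 95.51], [-174.79, -0.11], [-173.66, 173.66]. Speed limits (degrees/s): [136.94, 136.94, 172.46, 180, 180, 180].

INTERFACE

Orientations are given as [roll, pitch, yaw] about the fixed x, y, z axes, in that order (R = Rz(yaw) Ry(pitch) Rx(roll)).
In Python, from plant import ctrl, vision gives the robot as it stands. The module is installed in compiled form; this text tells all that it offers.
- The arm moves only by the tool move_arm, never from a script. Its argument "moves" is one flat list of numbers, 7 for each row, row after row: the finger opening in cm, from 0 to 8.76, then the shift along the tool's x, y, z in cm, then the turn, a rotation vector about the tool's x, y, z in rad. A call has 1 to 8 rows; each row shifts and turns the commanded pose from where the row before left it, along the tool's axes as they then stand; what a row does not reach is not made up. A row lasts 1/10 s, in which the tool goes at most 50 mm and 8.59 degrees, less where a joint would pass 70% of its speed; a pose out of reach is approached as far as the arm can. A call with a gripper value outside its range is refused whole. The fingers move at their own pace and stop on an object; the grip force is fixed at half the most. Time passes only in rows, so rows that do not move let the fingers close. It gives the time, the measured TCP pose, the force, the opening and the grip force at its end, in the units of the state.
- ctrl.get_obs(): the state, without advancing time (a new reading comes with each control period).
- vision.snapshot(name): name is "side" or "top" or "wrist"; returns (picture, depth): 384x512x3 uint8, red, green, blue; 384x512 float32, m along the optical axis (not along the pixel's ray), 0 where there is no reading.
- vision.camera_model(name): a dict with "vertical_fov" (degrees; the focal length in pixels is half the picture's height over the tangent of half this angle, whatever the lens; pixels are square), "cx", "cy" (the principal point, pixels), "D" ([k1, k2, p1, p2, k3] as OpenCV has them; the pictures are not rectified), "cam_to_world" (4x4, takes a point from camera to world coordinates). Camera axes: x right, y down, z forward; pixel columns grow to the right and rows downward; lengths in m; the calibration is good to about 2 mm. A picture is of the moment at which its call begins: read the wrist's pose just before it. camera_model takes no time and is no camera call; for the wrist camera it gives the pose at the moment of the call.
- ctrl.close_job(): hands the job in; it is judged then, once.
The state is a dict: "clock": time; "joint_pos": joint angles; "qvel": joint speeds; "tau": joint torques, N m; "tool_pos": TCP position; "orientation": TCP orientation; "force": force on the tool from outside, world axes, zero at the start; "moment": the same for the moment, N m; "opening": finger opening in m; "gripper_force": force on a finger pad.
Only numpy, scipy, OpenCV 4.12 (cv2) and the standard library are available. Lean on these libraries where they do the work, as an engineer would, in place of code of your own. Each camera call takes 0.05 s, during which the arm holds its last target. There are 200 camera calls.

## Working session

There is one attempt and no reset: what is moved stays moved. The work goes in short steps, Python scripts to look and compute and a tool call to move; the robot and the scene stay as the last step left them, time stands still between calls to the robot, and variables do not carry over. Pictures are saved under pics/ and viewed, at most 14 in all, crops included, and the job is handed in when it is done.

Besides the shell and the picture viewer there is one more tool, called after "Call:" as name(argument=value, ...) on one line, values as JSON. move_arm: Moves the arm, as the interface text tells. Its arguments: {"type":"object","properties":{"moves":{"type":"array"}},"required":["moves"]}

```bash
mkdir -p pics
cat > h.py <<'E'
import numpy as np, cv2
from plant import ctrl, vision
def snap(n):
    m=vision.camera_model(n); p,d=vision.snapshot(n); return p,d,m
def K(m):
    f=192/np.tan(np.radians(m['vertical_fov'])/2); return np.array([[f,0,m['cx']],[0,f,m['cy']],[0,0,1.]])
def ray(m,uv):
    uv=np.array(uv,float).reshape(-1,1,2)
    n=cv2.undistortPoints(uv,K(m),np.array(m['D'],float)).reshape(-1,2)
    return np.c_[n,np.ones(len(n))]
def atz(m,uv,z):
    T=np.array(m['cam_to_world']); r=ray(m,uv)@T[:3,:3].T; o=T[:3,3]
    return o+r*((z-o[2])/r[:,2])[:,None]
def cloud(m,d):
    v,u=np.mgrid[:384,:512]; T=np.array(m['cam_to_world'])
    P=ray(m,np.c_[u.ravel(),v.ravel()])*d.reshape(-1,1)
    return (P@T[:3,:3].T+T[:3,3]).reshape(384,512,3)
def save(n,p): cv2.imwrite(f'pics/{n}.png',p[:,:,::-1])
E
python3 - <<'E'
from h import *
o=ctrl.get_obs(); print(o['tool_pos'],o['orientation'],o['opening'])
ims=[]
for n in['top','side']:
    p,d,m=snap(n); np.savez(n,p=p,d=d); save(n,p); print(n,m['vertical_fov'],np.round(m['cam_to_world'],3).tolist())
E
```

```text
[0.16349357 0.65439172 0.23361022] [ 1.79903649e+02 -8.56740739e-03 -1.40311336e+01] 0.08766305098345963
top 48.83708298428039 [[-0.001, -0.998, 0.057, 0.488], [-1.0, 0.003, 0.025, -0.029], [-0.025, -0.057, -0.998, 0.963], [0.0, 0.0, 0.0, 1.0]]
side 42.59386869998287 [[0.931, -0.279, 0.236, 0.315], [-0.365, -0.674, 0.643, -0.66], [-0.02, -0.684, -0.729, 0.786], [0.0, 0.0, 0.0, 1.0]]
```

View pics/top.png

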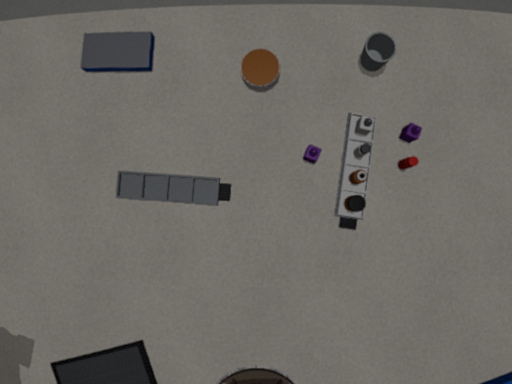

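View pics/side.png

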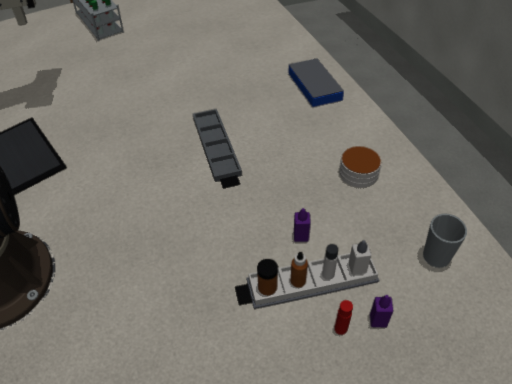

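The top view shows the foam rack at cols 337-375, rows 113-228, with its tab at (348,223). From the tab, the order is jar, dropper, vial, squeeze. The metal rack is at cols 117-231, rows 170-206, with its tab on the right at (224,192). The look-alikes are at (313,153), (411,132) and (408,162).

Run:
```python
from h import *
z=np.load('top.npz'); d=z['d'];p=z['p']; m=vision.camera_model('top'); C=cloud(m,d)
print('bench z',np.median(C[250:300,200:300,2]))
def box(P): return cv2.minAreaRect((P[:,:2]*1000).astype(np.float32))
for nm,(r0,r1,c0,c1),lo,hi in [('metal',(165,212,110,222),.008,.03),('foam',(105,218,330,380),.012,.03)]:
    R=C[r0:r1,c0:c1]; k=(R[...,2]>lo)&(R[...,2]<hi); print(nm,k.sum(),box(R[k]),np.median(R[k],0))
def pose(tabpx,ends):pass
# corner-based metal (wall tops z=.017) 
print('metal corners',np.round(atz(m,[(120,171),(220,177),(218,205),(117,198)],.017),4).tolist(), 'tab',atz(m,[(224,192)],.005))
print('foam tab',atz(m,[(348,223)],.005))
# bottle tops
R=C[105:225,330:390]; q=p[105:225,330:390]
k=(R[...,2]>.045).astype(np.uint8); n,l,s,c=cv2.connectedComponentsWithStats(k)
for i in range(1,n):
    if s[i,4]>8:
        P=R[l==i]; print(s[i],P[:,2].max(),P.mean(0), P[P[:,2]>P[:,2].max()-.006].mean(0))
big=cv2.resize(p[95:235,100:420],None,fx=2.5,fy=2.5,interpolation=cv2.INTER_CUBIC); save('topc',cv2.convertScaleAbs(big,alpha=1.6))
```

```text
bench z 0.0010481848785393044
metal 1074 ((529.870849609375, 199.95962524414062), (244.42071533203125, 63.955928802490234), 85.86878967285156) [0.53078314 0.20126571 0.0168906 ]
foam 1317 ((579.5692749023438, -226.65615844726562), (60.76506423950195, 232.80062866210938), 81.48100280761719) [ 0.58081618 -0.22114364  0.01643315]
metal corners [[0.5678, 0.3135, 0.017], [0.553, 0.0809, 0.017], [0.49, 0.0852, 0.017], [0.5055, 0.3196, 0.017]] tab [[0.51958262 0.07303615 0.005     ]]
foam tab [[ 0.44852568 -0.20810116  0.005     ]]
[ 27  10  18  18 234] 0.9630114797356832 [ 0.66194163 -0.23573382  0.0760433 ] [ 0.48812069 -0.02945155  0.96301148]
[ 26  37  16  14 147] 0.9630114797356832 [ 0.60568792 -0.22664481  0.08829832] [ 0.48812069 -0.02945155  0.96301148]
[ 21  64  16  15 185] 0.9630114797356832 [ 0.54935466 -0.21730447  0.08156985] [ 0.48812069 -0.02945155  0.96301148]
[ 16  90  20  18 283] 0.9630114797356832 [ 0.49318434 -0.20975003  0.08529677] [ 0.48812069 -0.02945155  0.96301148]
```

View pics/topc.png

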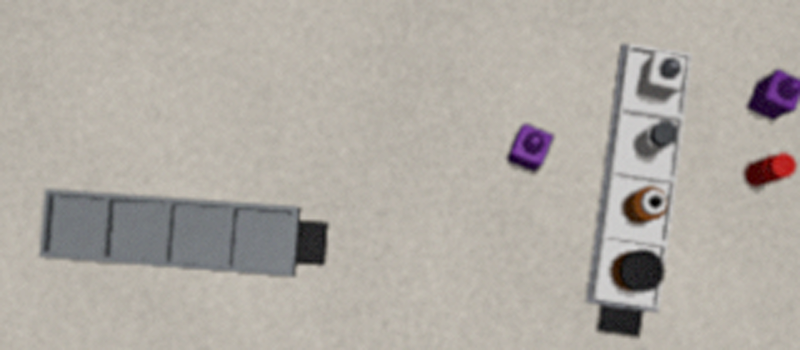

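The metal rack is centred near (0.530, 0.200), with its tab direction about (-0.07, -1). The foam rack is centred near (0.579, -0.227), with its tab direction about (-0.989, 0.148). The sizes check out, and all targets are within reach. I'll go to above the metal rack first and look with the wrist camera.

```bash
cat >> h.py <<'E'
from scipy.spatial.transform import Rotation as Ro
def plan(x,y,z,yaw,open_,step=4.5,ang=8.,start=None):
    o=ctrl.get_obs()
    p=np.array(o['tool_pos']); R=Ro.from_euler('xyz',o['orientation'],degrees=True)
    if start is not None: p=np.array(start[:3]); R=Ro.from_euler('xyz',[180,0,start[3]],degrees=True)
    G=Ro.from_euler('xyz',[180,0,yaw],degrees=True)
    w=(R.inv()*G).as_rotvec(); t=(np.array([x,y,z])-p)*100
    n=max(1,int(np.ceil(max(np.linalg.norm(t)/step,np.degrees(np.linalg.norm(w))/ang))))
    rows=[]
    for i in range(n):
        s=R.inv().apply(t/n); rows.append([open_]+[round(float(a),2) for a in s]+[round(float(a),3) for a in w/n]); R=R*Ro.from_rotvec(w/n)
    print(f'{n} rows'); 
    for i in range(0,n,8): print(', '.join(', '.join(f'{a:g}' for a in r) for r in rows[i:i+8]))
E
python3 -c "
from h import *
plan(.53,.2,.235,-14,8.7)"
```

```text
13 rows
8.7, 3.58, 2.71, -0.01, 0, -0, -0, 8.7, 3.58, 2.71, -0.01, 0, -0, -0, 8.7, 3.58, 2.71, -0.01, 0, -0, -0, 8.7, 3.58, 2.71, -0.01, 0, -0, -0, 8.7, 3.58, 2.71, -0.01, 0, -0, -0, 8.7, 3.58, 2.71, -0.01, 0, -0, -0, 8.7, 3.58, 2.71, -0.01, 0, -0, -0, 8.7, 3.58, 2.71, -0.01, 0, -0, -0
8.7, 3.58, 2.71, -0.01, 0, -0, -0, 8.7, 3.58, 2.71, -0.01, 0, -0, -0, 8.7, 3.58, 2.71, -0.01, 0, -0, -0, 8.7, 3.58, 2.71, -0.01, 0, -0, -0, 8.7, 3.58, 2.71, -0.01, 0, -0, -0
```

Call:
move_arm(moves=[8.7, 3.6, 2.7, 0, 0, 0, 0, 8.7, 3.6, 2.7, 0, 0, 0, 0, 8.7, 3.6, 2.7, 0, 0, 0, 0, 8.7, 3.6, 2.7, 0, 0, 0, 0, 8.7, 3.6, 2.7, 0, 0, 0, 0, 8.7, 3.6, 2.7, 0, 0, 0, 0, 8.7, 3.6, 2.7, 0, 0, 0, 0, 8.7, 3.6, 2.7, 0, 0, 0, 0])

```text
clock: 0.9
tool_pos: [0.3913, 0.3738, 0.2344]
orientation: [180.0, 0.0, -14.0]
force: [0.0, 0.7, 0.2]
opening: 0.0869
gripper_force: 0.0
```

Call:
move_arm(moves=[8.7, 3.6, 2.7, 0, 0, 0, 0, 8.7, 3.6, 2.7, 0, 0, 0, 0, 8.7, 3.6, 2.7, 0, 0, 0, 0, 8.7, 3.6, 2.7, 0, 0, 0, 0, 8.7, 3.6, 2.7, 0, 0, 0, 0, 8.7, 0, 0, 0, 0, 0, 0, 8.7, 0, 0, 0, 0, 0, 0])

```text
clock: 1.6
tool_pos: [0.5329, 0.1997, 0.234]
orientation: [180.0, 0.0, -14.2]
force: [-0.4, 0.4, 1.0]
opening: 0.087
gripper_force: 0.0
```

Run:
```python
from h import *
o=ctrl.get_obs(); print(o['tool_pos'],o['orientation'],o['joint_pos'])
p,d,m=snap('wrist'); np.savez('w1',p=p,d=d); save('w1',p)
C=cloud(m,d); k=(C[...,2]>.009)&(C[...,2]<.025)&(d>0); P=C[k]
print(k.sum(), cv2.minAreaRect((P[:,:2]*1000).astype(np.float32)),P.mean(0))
plan(.5795,-.227,.235,-8.5,8.7)
```

```text
[0.53288114 0.19969791 0.23395721] [ 1.79957676e+02  4.60631117e-02 -1.41832697e+01] [ 4.02313674e+01  1.06843806e+01 -1.29598033e+01 -1.40011177e-02
 -6.64170416e+01  3.55909882e+01]
2675 ((578.5316162109375, 141.0617218017578), (679.4772338867188, 259.80426025390625), 69.71322631835938) [0.54285717 0.17540859 0.01580278]
10 rows
8.7, 1.5, 4.03, -0.01, 0, 0, -0.01, 8.7, 1.46, 4.05, -0.01, 0, 0, -0.01, 8.7, 1.42, 4.06, -0.01, 0, 0, -0.01, 8.7, 1.38, 4.07, -0.01, 0, 0, -0.01, 8.7, 1.34, 4.09, -0.01, 0, 0, -0.01, 8.7, 1.3, 4.1, -0.01, 0, 0, -0.01, 8.7, 1.26, 4.11, -0.01, 0, 0, -0.01, 8.7, 1.22, 4.12, -0.01, 0, 0, -0.01
8.7, 1.18, 4.14, -0.01, 0, 0, -0.01, 8.7, 1.14, 4.15, -0.01, 0, 0, -0.01
```

View pics/w1.png

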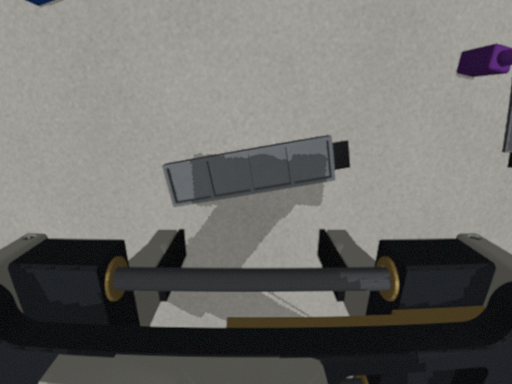

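The wrist view shows the metal rack complete, with corners about (164,165), (331,136), (336,180), (175,206) and the tab at (341,154).

Run:
```python
from h import *
z=np.load('w1.npz'); m=vision.camera_model('wrist'); C=cloud(m,z['d'])[125:212,155:336]
k=(C[...,2]>.009)&(C[...,2]<.025); P=C[k]; print(k.sum(),cv2.minAreaRect((P[:,:2]*1000).astype(np.float32)),np.median(P[:,2]))
g=np.median(C[...,2][C[...,2]<.004]); f=C[...,2]; print('bench',g)
print(np.round(atz(m,[(164,165),(331,136),(335,180),(175,206)],.016),4).tolist())
```

```text
2372 ((530.0528564453125, 204.9757843017578), (237.77210998535156, 64.3319091796875), 85.9321060180664) 0.01644804755701615
bench -0.00020875730759944977
[[0.5695, 0.3168, 0.016], [0.5523, 0.0843, 0.016], [0.49, 0.0885, 0.016], [0.5078, 0.3217, 0.016]]
```

Call:
move_arm(moves=[8.7, 1.5, 4.0, 0, 0, 0, -0.01, 8.7, 1.5, 4.0, 0, 0, 0, -0.01, 8.7, 1.4, 4.1, 0, 0, 0, -0.01, 8.7, 1.4, 4.1, 0, 0, 0, -0.01, 8.7, 1.3, 4.1, 0, 0, 0, -0.01, 8.7, 1.3, 4.1, 0, 0, 0, -0.01, 8.7, 1.3, 4.1, 0, 0, 0, -0.01, 8.7, 1.2, 4.1, 0, 0, 0, -0.01])

```text
clock: 2.45
tool_pos: [0.5715, -0.1408, 0.2348]
orientation: [-180.0, -0.0, -9.3]
force: [1.6, 0.5, -0.0]
opening: 0.0869
gripper_force: 0.0
```

Call:
move_arm(moves=[8.7, 1.2, 4.1, 0, 0, 0, -0.01, 8.7, 1.2, 4.1, 0, 0, 0, -0.01, 8.7, 0, 0, 0, 0, 0, 0, 8.7, 0, 0, 0, 0, 0, 0])

```text
clock: 2.85
tool_pos: [0.5819, -0.2252, 0.2341]
orientation: [-180.0, 0.0, -8.3]
force: [-0.3, 0.1, -0.1]
opening: 0.0871
gripper_force: 0.0
```

Run:
```python
from h import *
o=ctrl.get_obs(); print(o['tool_pos'],o['orientation'],o['joint_pos'])
p,d,m=snap('wrist'); np.savez('w2',p=p,d=d); save('w2',p)
C=cloud(m,d)
for nm,lo,hi in[('rim',.017,.027),('tops',.07,.115)]:
    k=((C[...,2]>lo)&(C[...,2]<hi)&(d>0)&(np.hypot(C[...,0]-.58,C[...,1]+.227)<.14)).astype(np.uint8)
    n,l,s,c=cv2.connectedComponentsWithStats(k)
    for i in range(1,n):
        if s[i,4]>30: P=C[l==i]; print(nm,s[i],P.mean(0),P[:,2].max(),cv2.minAreaRect((P[:,:2]*1000).astype(np.float32)))
```

```text
[ 0.58194446 -0.22515677  0.23405434] [-1.79988765e+02  4.59139913e-02 -8.32384912e+00] [-3.25975016e+00  1.58365336e+01 -6.13040422e+00 -1.64323950e-02
 -6.80778060e+01  8.49420375e+01]
rim [ 231   83   47  165 1226] [ 0.59612258 -0.22940807  0.02211373] 0.025766958948197694 ((579.7462158203125, -227.056396484375), (58.431575775146484, 231.7131805419922), 81.27726745605469)
rim [323  96   7  20  42] [ 0.6540505  -0.33255406  0.02201699] 0.02684959798396619 ((654.3724365234375, -332.6148376464844), (2.9399397373199463, 24.253170013427734), 71.33422088623047)
rim [322 150  13  14  34] [ 0.58997719 -0.32848724  0.0219559 ] 0.025380874497884454 ((589.0924072265625, -329.2972717285156), (6.550747871398926, 21.3951358795166), 42.688289642333984)
rim [169 154  20  22  58] [ 0.60956058 -0.13313569  0.02152378] 0.026976100435930572 ((608.787109375, -133.1129913330078), (36.524906158447266, 16.75864601135254), 25.732271194458008)
rim [243 182  20   8  36] [ 0.56308292 -0.22438809  0.02208071] 0.026680769569838614 ((561.5416870117188, -223.7030487060547), (26.826904296875, 8.758537292480469), 
[... 810 characters left out ...]
37576  0.08029425] 0.08356280690895473 ((582.9794921875, -335.30010986328125), (21.439876556396484, 21.522043228149414), 29.3519229888916)
tops [159 168  14  15 146] [ 0.60437148 -0.1257895   0.07663781] 0.08427881602700926 ((603.811767578125, -125.17476654052734), (15.983043670654297, 13.212974548339844), 24.82984161376953)
tops [242 194  23  23 353] [ 0.55491715 -0.22329021  0.08232279] 0.09946398185482086 ((552.9339599609375, -223.17173767089844), (27.097034454345703, 23.014432907104492), 76.69747924804688)
tops [239 234  28  27 610] [ 0.49528422 -0.21423117  0.07624328] 0.07823347552090015 ((494.3073425292969, -213.9333953857422), (34.96124267578125, 36.42588806152344), 81.5508041381836)
```

View pics/w2.png

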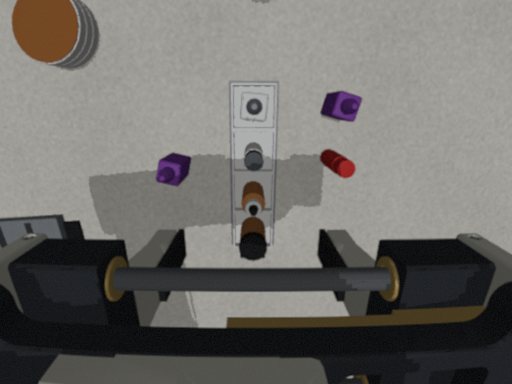

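The close look agrees with the top view. The foam rack is at (0.580, -0.227), yaw 171.3, and the bottle heights match. The metal rack centre is (0.530, 0.204). Jar first.

Run:
```python
from h import *
plan(.494,-.214,.145,-8.7,6)
plan(.494,-.214,.045,-8.7,6,start=(.494,-.214,.145,-8.7))
```

```text
3 rows
6, -2.95, 0.08, 2.98, -0, 0, 0.003, 6, -2.95, 0.08, 2.98, -0, 0, 0.003, 6, -2.95, 0.09, 2.98, -0, 0, 0.003
3 rows
6, 0, -0, 3.33, 0, 0, 0, 6, 0, -0, 3.33, 0, 0, 0, 6, 0, -0, 3.33, 0, 0, 0
```

Call:
move_arm(moves=[6, -2.95, 0.1, 3, 0, 0, 0, 6, -2.95, 0.1, 3, 0, 0, 0, 6, -2.95, 0.1, 3, 0, 0, 0, 6, 0, 0, 0, 0, 0, 0, 6, 0, 0, 3.3, 0, 0, 0, 6, 0, 0, 3.3, 0, 0, 0, 6, 0, 0, 3.3, 0, 0, 0, 6, 0, 0, 0, 0, 0, 0])

```text
clock: 3.7
tool_pos: [0.4916, -0.2139, 0.0425]
orientation: [-180.0, 0.4, -8.2]
force: [-1.3, 0.4, 0.6]
opening: 0.0596
gripper_force: 0.0
```

Call:
move_arm(moves=[3, 0, 0, 0, 0, 0, 0, 3, 0, 0, 0, 0, 0, 0, 3, 0, 0, 0, 0, 0, 0, 3, 0, 0, 0, 0, 0, 0, 3, 0, 0, 0, 0, 0, 0])

```text
clock: 4.2
tool_pos: [0.4951, -0.2157, 0.047]
orientation: [-180.0, -0.2, -8.3]
force: [0.4, 3.0, 7.4]
opening: 0.0361
gripper_force: 30.0
```

Call:
move_arm(moves=[3, 0, 0, -2, 0, 0, 0, 3, 0, 0, -4, 0, 0, 0, 3, 0, 0, -4, 0, 0, 0, 3, 0, 0, -4, 0, 0, 0, 3, 0, 0, 0, 0, 0, 0])

```text
clock: 4.7
tool_pos: [0.497, -0.2166, 0.1919]
orientation: [180.0, -0.6, -8.3]
force: [0.8, -0.3, -0.7]
opening: 0.0362
gripper_force: 30.0
```

Run:
```python
from h import *
o=ctrl.get_obs(); print(o['tool_pos'],o['orientation'],o['opening'],o['force'])
plan(.536,.290,.16,-94,3,ang=7.5)
```

```text
[ 0.49702535 -0.21663445  0.19194319] [179.96291382  -0.59929895  -8.25947486] 0.036221413317539405 [ 0.79080856 -0.33996978 -0.74772403]
12 rows
3, -0.29, -4.22, 0.26, -0.001, -0.001, 0.125, 3, -0.81, -4.16, 0.26, -0.001, -0.001, 0.125, 3, -1.32, -4.02, 0.26, -0.001, -0.001, 0.125, 3, -1.81, -3.83, 0.26, -0.001, -0.001, 0.125, 3, -2.27, -3.57, 0.25, -0.001, -0.001, 0.125, 3, -2.7, -3.26, 0.25, -0.001, -0.001, 0.125, 3, -3.08, -2.9, 0.25, -0.001, -0.001, 0.125, 3, -3.42, -2.5, 0.26, -0.001, -0.001, 0.125
3, -3.71, -2.05, 0.26, -0.001, -0.001, 0.125, 3, -3.93, -1.57, 0.26, -0.001, -0.001, 0.125, 3, -4.1, -1.07, 0.26, -0.001, -0.001, 0.125, 3, -4.2, -0.56, 0.26, -0.001, -0.001, 0.125
```

Call:
move_arm(moves=[3, -0.3, -4.2, 0.2, 0, 0, 0.125, 3, -0.8, -4.2, 0.2, 0, 0, 0.125, 3, -1.3, -4.0, 0.2, 0, 0, 0.125, 3, -1.8, -3.8, 0.2, 0, 0, 0.125, 3, -2.3, -3.6, 0.2, 0, 0, 0.125, 3, -2.7, -3.3, 0.2, 0, 0, 0.125, 3, -3.1, -2.9, 0.2, 0, 0, 0.125, 3, -3.4, -2.5, 0.2, 0, 0, 0.125])

```text
clock: 5.5
tool_pos: [0.5203, 0.1238, 0.1696]
orientation: [-180.0, 0.0, -65.9]
force: [1.7, -0.2, -0.9]
opening: 0.0366
gripper_force: 30.0
```

Call:
move_arm(moves=[3, -3.7, -2.0, 0.2, 0, 0, 0.125, 3, -3.9, -1.6, 0.2, 0, 0, 0.125, 3, -4.1, -1.1, 0.2, 0, 0, 0.125, 3, -4.2, -0.6, 0.2, 0, 0, 0.125, 3, 0, 0, 0, 0, 0, 0, 3, 0, 0, 0, 0, 0, 0, 3, 0, 0, 0, 0, 0, 0, 3, 0, 0, 0, 0, 0, 0])

```text
clock: 6.3
tool_pos: [0.5348, 0.2895, 0.1618]
orientation: [-180.0, 0.0, -94.3]
force: [0.4, 0.7, -1.4]
opening: 0.0361
gripper_force: 30.0
```

Run:
```python
from h import *
o=ctrl.get_obs(); print(o['tool_pos'],o['orientation'],o['opening'],o['force'])
p,d,m=snap('wrist'); save('w3',p)
plan(.536,.290,.08,-94,3)
```

```text
[0.5348333  0.2895495  0.16177293] [-1.79999304e+02  4.07547896e-03 -9.42701010e+01] 0.03606224510967775 [ 0.36991117  0.68441888 -1.43335718]
2 rows
3, -0.02, -0.05, 4.09, -0, 0, -0.002, 3, -0.02, -0.05, 4.09, -0, 0, -0.002
```

View pics/w3.png

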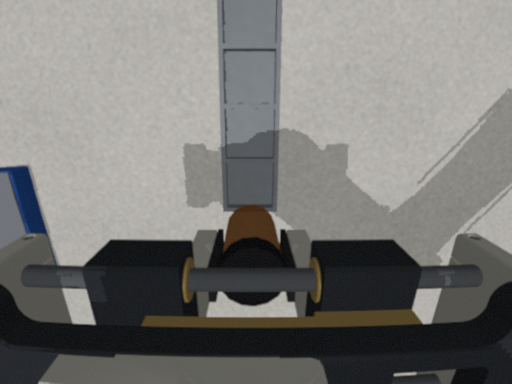

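The jar hangs at about (250,250), in line with the rack's column of compartments (cols 220-280). I'll lower it.

Call:
move_arm(moves=[3, 0, 0, 3.5, 0, 0, 0, 3, 0, 0, 3.5, 0, 0, 0, 3, 0, 0, 2.5, 0, 0, 0, 3, 0, 0, 1.4, 0, 0, 0, 3, 0, 0, 0, 0, 0, 0, 3, 0, 0, 0, 0, 0, 0, 3, 0, 0, 0, 0, 0, 0])

```text
clock: 7.05
tool_pos: [0.5358, 0.2913, 0.0542]
orientation: [-179.9, 0.1, -94.2]
force: [-0.3, 0.3, -0.5]
opening: 0.0364
gripper_force: 30.0
```

Call:
move_arm(moves=[3, 0, 0, 0.3, 0, 0, 0, 3, 0, 0, 0.3, 0, 0, 0, 3, 0, 0, 0.2, 0, 0, 0, 3, 0, 0, 0, 0, 0, 0, 3, 0, 0, 0, 0, 0, 0])

```text
clock: 7.55
tool_pos: [0.5348, 0.2907, 0.0445]
orientation: [180.0, -0.0, -94.2]
force: [-0.4, 0.3, -1.5]
opening: 0.0362
gripper_force: 30.0
```

Call:
move_arm(moves=[3, 0, 0, 0.2, 0, 0, 0, 3, 0, 0, 0.1, 0, 0, 0, 3, 0, 0, 0, 0, 0, 0, 3, 0, 0, 0, 0, 0, 0])

```text
clock: 7.95
tool_pos: [0.5349, 0.2907, 0.0415]
orientation: [180.0, -0.0, -94.2]
force: [-0.7, 0.4, -0.9]
opening: 0.0365
gripper_force: 30.0
```

Call:
move_arm(moves=[3, 0, 0, 0.1, 0, 0, 0, 3, 0, 0, 0, 0, 0, 0, 3, 0, 0, 0, 0, 0, 0])

```text
clock: 8.25
tool_pos: [0.5351, 0.2908, 0.0411]
orientation: [-180.0, 0.0, -94.2]
force: [-1.2, -0.3, 4.1]
opening: 0.0362
gripper_force: 30.0
```

Contact is at z=0.041, as expected. I'll release and lift.

Call:
move_arm(moves=[6, 0, 0, 0, 0, 0, 0, 6, 0, 0, 0, 0, 0, 0, 6, 0, 0, 0, 0, 0, 0, 6, 0, 0, 0, 0, 0, 0, 6, 0, 0, -3, 0, 0, 0, 6, 0, 0, -4, 0, 0, 0, 6, 0, 0, -4, 0, 0, 0, 6, 0, 0, -2, 0, 0, 0])

```text
clock: 9.05
tool_pos: [0.5361, 0.2915, 0.1744]
orientation: [-179.8, 0.2, -94.2]
force: [-0.1, -0.6, 0.6]
opening: 0.0599
gripper_force: 0.0
```

Run:
```python
from h import *
plan(.552,-.223,.17,-8.7,6,ang=8,step=4.7)
```

```text
11 rows
6, 4.65, -0.49, 0.03, -0, -0, -0.136, 6, 4.68, 0.15, 0.03, -0, -0, -0.136, 6, 4.61, 0.78, 0.03, -0, -0, -0.136, 6, 4.47, 1.39, 0.03, -0, -0, -0.136, 6, 4.24, 1.99, 0.03, -0, -0, -0.136, 6, 3.93, 2.54, 0.03, -0, -0, -0.136, 6, 3.55, 3.05, 0.03, -0, -0, -0.136, 6, 3.1, 3.5, 0.03, -0, -0, -0.136
6, 2.6, 3.89, 0.03, -0, -0, -0.136, 6, 2.05, 4.21, 0.04, -0, -0, -0.136, 6, 1.47, 4.44, 0.04, -0, -0, -0.136
```

Call:
move_arm(moves=[6, 4.6, -0.5, 0, 0, 0, -0.136, 6, 4.7, 0.2, 0, 0, 0, -0.136, 6, 4.6, 0.8, 0, 0, 0, -0.136, 6, 4.5, 1.4, 0, 0, 0, -0.136, 6, 4.2, 2.0, 0, 0, 0, -0.136, 6, 3.9, 2.5, 0, 0, 0, -0.136, 6, 3.6, 3.0, 0, 0, 0, -0.136, 6, 3.1, 3.5, 0, 0, 0, -0.136])

```text
clock: 9.85
tool_pos: [0.5463, -0.0826, 0.1707]
orientation: [-180.0, -0.0, -31.9]
force: [1.0, -0.3, 0.4]
opening: 0.0597
gripper_force: 0.0
```

Call:
move_arm(moves=[6, 2.6, 3.9, 0, 0, 0, -0.136, 6, 2.1, 4.2, 0, 0, 0, -0.136, 6, 1.5, 4.4, 0, 0, 0, -0.136, 6, 0, 0, 0, 0, 0, 0, 6, 0, 0, 0, 0, 0, 0, 6, 0, 0, 0, 0, 0, 0, 6, 0, 0, 0, 0, 0, 0])

```text
clock: 10.55
tool_pos: [0.5511, -0.2181, 0.1707]
orientation: [-180.0, -0.0, -9.1]
force: [0.8, 0.6, 1.0]
opening: 0.06
gripper_force: 0.0
```

Run:
```python
from h import *
p,d,m=snap('top'); m0=cloud(m,d)[165:212,105:235]; k=m0[...,2]>.05; k&=m0[...,2]<.2; print('jar',k.sum(),m0[k].mean(0),m0[k][:,2].max())
plan(.5515,-.223,.05,-8.7,6)
```

```text
jar 257 [0.53477083 0.28897352 0.06970047] 0.0764519003297015
3 rows
6, 0.04, 0.16, 4.03, -0, -0, -0.002, 6, 0.04, 0.16, 4.03, -0, -0, -0.002, 6, 0.04, 0.16, 4.03, -0, -0, -0.002
```

The jar is standing in the far compartment, at (0.535, 0.289). Now the dropper.

Call:
move_arm(moves=[6, 0.1, 0.5, 2, 0, 0, 0, 6, 0, 0, 3.5, 0, 0, 0, 6, 0, 0, 3.5, 0, 0, 0, 6, 0, 0, 3.2, 0, 0, 0, 6, 0, 0, 0, 0, 0, 0, 6, 0, 0, 0, 0, 0, 0])

```text
clock: 11.2
tool_pos: [0.5515, -0.2237, 0.049]
orientation: [180.0, 0.0, -9.1]
force: [0.1, -0.2, 0.7]
opening: 0.0603
gripper_force: 0.0
```

Call:
move_arm(moves=[2, 0, 0, 0, 0, 0, 0, 2, 0, 0, 0, 0, 0, 0, 2, 0, 0, 0, 0, 0, 0, 2, 0, 0, 0, 0, 0, 0, 2, 0, 0, 0, 0, 0, 0, 2, 0, 0, 0, 0, 0, 0])

```text
clock: 11.8
tool_pos: [0.5515, -0.2244, 0.0492]
orientation: [180.0, -0.1, -9.1]
force: [-0.8, 0.4, 5.0]
opening: 0.0289
gripper_force: 30.0
```

Call:
move_arm(moves=[2, 0, 0, -2, 0, 0, 0, 2, 0, 0, -4, 0, 0, 0, 2, 0, 0, -4, 0, 0, 0, 2, 0, 0, -3, 0, 0, 0, 2, 0, 0, 0, 0, 0, 0, 2, 0, 0, 0, 0, 0, 0, 2, 0, 0, 0, 0, 0, 0])

```text
clock: 12.5
tool_pos: [0.5502, -0.224, 0.1773]
orientation: [-180.0, 0.1, -9.2]
force: [0.6, -0.3, -0.9]
opening: 0.0292
gripper_force: 30.0
```

Run:
```python
from h import *
plan(.532,.2325,.175,-94,2,ang=8,step=4.7)
```

```text
11 rows
2, -0.83, -4.07, 0.02, 0, 0, 0.135, 2, -1.36, -3.92, 0.02, 0, 0, 0.135, 2, -1.88, -3.7, 0.02, 0, 0, 0.135, 2, -2.36, -3.42, 0.02, 0, 0, 0.135, 2, -2.8, -3.07, 0.02, 0, 0, 0.135, 2, -3.18, -2.67, 0.02, 0, 0, 0.135, 2, -3.51, -2.22, 0.02, 0, 0, 0.135, 2, -3.78, -1.73, 0.02, 0, 0, 0.135
2, -3.98, -1.2, 0.02, 0, 0, 0.135, 2, -4.1, -0.66, 0.02, 0, 0, 0.135, 2, -4.15, -0.1, 0.02, 0, 0, 0.135
```

Call:
move_arm(moves=[2, -0.8, -4.1, 0, 0, 0, 0.135, 2, -1.4, -3.9, 0, 0, 0, 0.135, 2, -1.9, -3.7, 0, 0, 0, 0.135, 2, -2.4, -3.4, 0, 0, 0, 0.135, 2, -2.8, -3.1, 0, 0, 0, 0.135, 2, -3.2, -2.7, 0, 0, 0, 0.135, 2, -3.5, -2.2, 0, 0, 0, 0.135, 2, -3.8, -1.7, 0, 0, 0, 0.135])

```text
clock: 13.3
tool_pos: [0.5363, 0.1099, 0.1771]
orientation: [179.9, -0.0, -71.4]
force: [0.3, 0.2, -0.8]
opening: 0.029
gripper_force: 30.0
```

Call:
move_arm(moves=[2, -4.0, -1.2, 0, 0, 0, 0.135, 2, -4.1, -0.7, 0, 0, 0, 0.135, 2, -4.1, -0.1, 0, 0, 0, 0.135, 2, 0, 0, 0, 0, 0, 0, 2, 0, 0, 0, 0, 0, 0, 2, 0, 0, 0, 0, 0, 0, 2, 0, 0, 0, 0, 0, 0])

```text
clock: 14.0
tool_pos: [0.5328, 0.2316, 0.1781]
orientation: [180.0, -0.0, -94.3]
force: [1.1, 0.2, -0.1]
opening: 0.0292
gripper_force: 30.0
```

Run:
```python
from h import *
plan(.532,.2325,.055,-94,2)
```

```text
3 rows
2, -0.03, 0.03, 4.1, 0, -0, -0.002, 2, -0.03, 0.03, 4.1, 0, -0, -0.002, 2, -0.03, 0.03, 4.1, 0, -0, -0.002
```

Call:
move_arm(moves=[2, 0, 0, 3.5, 0, 0, 0, 2, 0, 0, 4, 0, 0, 0, 2, 0, 0, 3, 0, 0, 0, 2, 0, 0, 1.8, 0, 0, 0, 2, 0, 0, 0.6, 0, 0, 0, 2, 0, 0, 0, 0, 0, 0, 2, 0, 0, 0, 0, 0, 0, 2, 0, 0, 0, 0, 0, 0])

```text
clock: 14.8
tool_pos: [0.5338, 0.2332, 0.051]
orientation: [-179.9, 0.1, -94.2]
force: [-0.2, -0.1, -0.1]
opening: 0.0292
gripper_force: 30.0
```

Call:
move_arm(moves=[2, 0, 0, 0.2, 0, 0, 0, 2, 0, 0, 0.1, 0, 0, 0, 2, 0, 0, 0, 0, 0, 0, 2, 0, 0, 0, 0, 0, 0])

```text
clock: 15.2
tool_pos: [0.533, 0.2328, 0.0467]
orientation: [-180.0, 0.0, -94.2]
force: [-0.3, -0.0, -0.3]
opening: 0.0296
gripper_force: 30.0
```

Call:
move_arm(moves=[2, 0, 0, 0.2, 0, 0, 0, 2, 0, 0, 0.1, 0, 0, 0, 2, 0, 0, 0, 0, 0, 0, 2, 0, 0, 0, 0, 0, 0])

```text
clock: 15.6
tool_pos: [0.5329, 0.2327, 0.0435]
orientation: [180.0, -0.0, -94.2]
force: [0.3, 0.7, -0.3]
opening: 0.0291
gripper_force: 30.0
```

Call:
move_arm(moves=[2, 0, 0, 0.1, 0, 0, 0, 2, 0, 0, 0, 0, 0, 0, 2, 0, 0, 0, 0, 0, 0])

```text
clock: 15.9
tool_pos: [0.5331, 0.2328, 0.0432]
orientation: [-180.0, 0.0, -94.2]
force: [-1.0, 0.0, 5.6]
opening: 0.0297
gripper_force: 30.0
```

Contact again. Release, lift, then go for the vial.

Call:
move_arm(moves=[6, 0, 0, 0, 0, 0, 0, 6, 0, 0, 0, 0, 0, 0, 6, 0, 0, 0, 0, 0, 0, 6, 0, 0, 0, 0, 0, 0, 6, 0, 0, -3, 0, 0, 0, 6, 0, 0, -4, 0, 0, 0, 6, 0, 0, -4, 0, 0, 0, 6, 0, 0, -2, 0, 0, 0])

```text
clock: 16.7
tool_pos: [0.5342, 0.2335, 0.1763]
orientation: [-179.8, 0.2, -94.2]
force: [0.3, 0.8, 0.5]
opening: 0.0596
gripper_force: 0.0
```

Run:
```python
from h import *
plan(.609,-.2315,.17,-8.7,6,ang=8,step=4.7)
```

```text
11 rows
6, 4.17, -0.99, 0.05, -0, -0, -0.136, 6, 4.26, -0.42, 0.05, -0, -0, -0.136, 6, 4.28, 0.16, 0.05, -0, -0, -0.136, 6, 4.22, 0.74, 0.05, -0, -0, -0.136, 6, 4.08, 1.31, 0.05, -0, -0, -0.136, 6, 3.86, 1.85, 0.05, -0, -0, -0.136, 6, 3.58, 2.35, 0.05, -0, -0, -0.136, 6, 3.23, 2.81, 0.05, -0, -0, -0.136
6, 2.82, 3.22, 0.05, -0, -0, -0.136, 6, 2.36, 3.58, 0.05, -0, -0, -0.136, 6, 1.85, 3.86, 0.06, -0, -0, -0.136
```

Call:
move_arm(moves=[6, 4.2, -1.0, 0, 0, 0, -0.136, 6, 4.3, -0.4, 0, 0, 0, -0.136, 6, 4.3, 0.2, 0, 0, 0, -0.136, 6, 4.2, 0.7, 0, 0, 0, -0.136, 6, 4.1, 1.3, 0, 0, 0, -0.136, 6, 3.9, 1.9, 0, 0, 0, -0.136, 6, 3.6, 2.4, 0, 0, 0, -0.136, 6, 3.2, 2.8, 0, 0, 0, -0.136])

```text
clock: 17.5
tool_pos: [0.5871, -0.1089, 0.1726]
orientation: [-180.0, -0.0, -31.6]
force: [0.4, 1.6, 0.3]
opening: 0.0597
gripper_force: 0.0
```

Call:
move_arm(moves=[6, 2.8, 3.2, 0, 0, 0, -0.136, 6, 2.4, 3.6, 0, 0, 0, -0.136, 6, 1.8, 3.9, 0, 0, 0, -0.136, 6, 0, 0, 0, 0, 0, 0, 6, 0, 0, 0, 0, 0, 0, 6, 0, 0, 0, 0, 0, 0, 6, 0, 0, 0, 0, 0, 0])

```text
clock: 18.2
tool_pos: [0.6075, -0.2331, 0.1727]
orientation: [-180.0, -0.0, -8.5]
force: [0.4, -0.3, 0.1]
opening: 0.0602
gripper_force: 0.0
```

Run:
```python
from h import *
p,d,m=snap('top'); save('t3',cv2.resize(p[95:235,100:420],None,fx=2.5,fy=2.5))
plan(.609,-.2315,.045,-8.7,6)
```

```text
3 rows
6, 0.04, -0.06, 4.26, -0, -0, 0.001, 6, 0.04, -0.06, 4.26, -0, -0, 0.001, 6, 0.04, -0.06, 4.26, -0, -0, 0.001
```

View pics/t3.png

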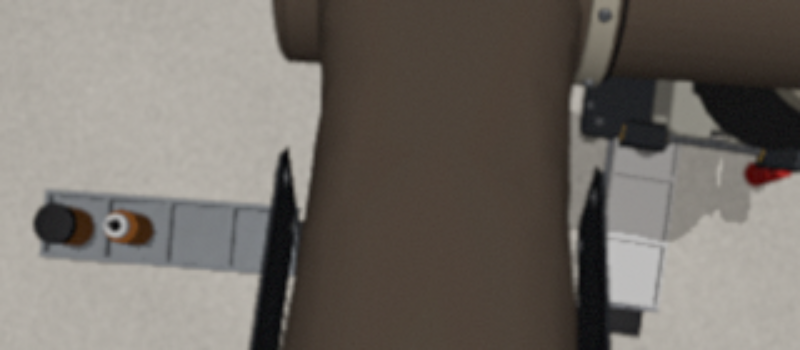

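The jar (62,223) and dropper (120,227) are standing in the two far compartments, and the arm hides the rest. Now the vial.

Call:
move_arm(moves=[6, 0.1, -0.2, 2, 0, 0, 0, 6, 0, 0, 3.7, 0, 0, 0, 6, 0, 0, 3.7, 0, 0, 0, 6, 0, 0, 3.2, 0, 0, 0, 6, 0, 0, 0, 0, 0, 0, 6, 0, 0, 0, 0, 0, 0])

```text
clock: 18.85
tool_pos: [0.6091, -0.2319, 0.0471]
orientation: [180.0, 0.0, -8.5]
force: [1.2, -0.5, 1.3]
opening: 0.0598
gripper_force: 0.0
```

Call:
move_arm(moves=[1.6, 0, 0, 0, 0, 0, 0, 1.6, 0, 0, 0, 0, 0, 0, 1.6, 0, 0, 0, 0, 0, 0, 1.6, 0, 0, 0, 0, 0, 0, 1.6, 0, 0, 0, 0, 0, 0, 1.6, 0, 0, 0, 0, 0, 0])

```text
clock: 19.45
tool_pos: [0.609, -0.2325, 0.047]
orientation: [180.0, -0.0, -8.5]
force: [-0.8, 0.0, 3.5]
opening: 0.0236
gripper_force: 30.0
```

Call:
move_arm(moves=[1.6, 0, 0, -2, 0, 0, 0, 1.6, 0, 0, -4, 0, 0, 0, 1.6, 0, 0, -4, 0, 0, 0, 1.6, 0, 0, -3, 0, 0, 0, 1.6, 0, 0, 0, 0, 0, 0, 1.6, 0, 0, 0, 0, 0, 0, 1.6, 0, 0, 0, 0, 0, 0])

```text
clock: 20.15
tool_pos: [0.608, -0.2322, 0.1753]
orientation: [-180.0, 0.1, -8.5]
force: [0.0, 0.5, -0.6]
opening: 0.0231
gripper_force: 30.0
```

Run:
```python
from h import *
plan(.528,.1745,.175,-94,1.6,ang=8,step=4.7)
```

```text
11 rows
1.6, -1.27, -3.55, 0.01, 0, 0, 0.136, 1.6, -1.74, -3.34, 0.01, 0, 0, 0.136, 1.6, -2.17, -3.08, 0.01, 0, 0, 0.136, 1.6, -2.57, -2.76, 0.01, 0, 0, 0.136, 1.6, -2.92, -2.38, 0.01, 0, 0, 0.136, 1.6, -3.21, -1.97, 0.01, 0, 0, 0.136, 1.6, -3.45, -1.52, 0.01, 0, 0, 0.136, 1.6, -3.62, -1.04, 0.01, 0, 0, 0.136
1.6, -3.73, -0.54, 0, 0, 0, 0.136, 1.6, -3.77, -0.03, 0, 0, 0, 0.136, 1.6, -3.74, 0.48, 0, 0, 0, 0.136
```

Call:
move_arm(moves=[1.6, -1.3, -3.5, 0, 0, 0, 0.136, 1.6, -1.7, -3.3, 0, 0, 0, 0.136, 1.6, -2.2, -3.1, 0, 0, 0, 0.136, 1.6, -2.6, -2.8, 0, 0, 0, 0.136, 1.6, -2.9, -2.4, 0, 0, 0, 0.136, 1.6, -3.2, -2.0, 0, 0, 0, 0.136, 1.6, -3.4, -1.5, 0, 0, 0, 0.136, 1.6, -3.6, -1.0, 0, 0, 0, 0.136])

```text
clock: 20.95
tool_pos: [0.5499, 0.0638, 0.1751]
orientation: [179.9, -0.0, -71.2]
force: [0.6, 1.2, -0.1]
opening: 0.0236
gripper_force: 30.0
```

Call:
move_arm(moves=[1.6, -3.7, -0.5, 0, 0, 0, 0.136, 1.6, -3.8, 0, 0, 0, 0, 0.136, 1.6, -3.7, 0.5, 0, 0, 0, 0.136, 1.6, 0, 0, 0, 0, 0, 0, 1.6, 0, 0, 0, 0, 0, 0, 1.6, 0, 0, 0, 0, 0, 0, 1.6, 0, 0, 0, 0, 0, 0])

```text
clock: 21.65
tool_pos: [0.5289, 0.172, 0.1761]
orientation: [180.0, -0.0, -94.3]
force: [-0.0, -0.9, -0.1]
opening: 0.0231
gripper_force: 30.0
```

Run:
```python
from h import *
plan(.528,.1745,.048,-94,1.6)
```

```text
3 rows
1.6, -0.08, 0.03, 4.27, 0, -0, -0.001, 1.6, -0.08, 0.03, 4.27, 0, -0, -0.001, 1.6, -0.08, 0.03, 4.27, 0, -0, -0.001
```

Call:
move_arm(moves=[1.6, -0.1, 0.1, 3.5, 0, 0, 0, 1.6, 0, 0, 4, 0, 0, 0, 1.6, 0, 0, 3, 0, 0, 0, 1.6, 0, 0, 1.8, 0, 0, 0, 1.6, 0, 0, 0.6, 0, 0, 0, 1.6, 0, 0, 0, 0, 0, 0, 1.6, 0, 0, 0, 0, 0, 0])

```text
clock: 22.35
tool_pos: [0.5288, 0.1741, 0.0486]
orientation: [-179.9, 0.0, -94.2]
force: [0.5, -0.5, 0.0]
opening: 0.023
gripper_force: 30.0
```

Call:
move_arm(moves=[1.6, 0, 0, 0.3, 0, 0, 0, 1.6, 0, 0, 0.2, 0, 0, 0, 1.6, 0, 0, 0.1, 0, 0, 0, 1.6, 0, 0, 0, 0, 0, 0, 1.6, 0, 0, 0, 0, 0, 0])

```text
clock: 22.85
tool_pos: [0.528, 0.1743, 0.0417]
orientation: [-180.0, 0.0, -94.2]
force: [-0.5, 0.2, -1.3]
opening: 0.0235
gripper_force: 30.0
```

Call:
move_arm(moves=[1.6, 0, 0, 0.1, 0, 0, 0, 1.6, 0, 0, 0, 0, 0, 0, 1.6, 0, 0, 0, 0, 0, 0])

```text
clock: 23.15
tool_pos: [0.5281, 0.1743, 0.0409]
orientation: [-180.0, 0.0, -94.2]
force: [-1.2, 0.3, 4.8]
opening: 0.0232
gripper_force: 30.0
```

Call:
move_arm(moves=[1.6, 0, 0, 0.05, 0, 0, 0, 1.6, 0, 0, 0, 0, 0, 0, 1.6, 0, 0, 0, 0, 0, 0])

```text
clock: 23.45
tool_pos: [0.5282, 0.1743, 0.0409]
orientation: [-180.0, 0.0, -94.2]
force: [-2.5, -0.4, 10.6]
opening: 0.0234
gripper_force: 30.0
```

Call:
move_arm(moves=[6, 0, 0, 0, 0, 0, 0, 6, 0, 0, 0, 0, 0, 0, 6, 0, 0, 0, 0, 0, 0, 6, 0, 0, 0, 0, 0, 0, 6, 0, 0, -3, 0, 0, 0, 6, 0, 0, -4, 0, 0, 0, 6, 0, 0, -4, 0, 0, 0, 6, 0, 0, -2, 0, 0, 0])

```text
clock: 24.25
tool_pos: [0.5292, 0.1748, 0.1736]
orientation: [-179.8, 0.1, -94.2]
force: [0.6, 0.5, -0.3]
opening: 0.06
gripper_force: 0.0
```

Run:
```python
from h import *
plan(.666,-.240,.17,-11,6,ang=8,step=4.7)
```

```text
11 rows
6, 3.67, -1.52, 0.03, -0, -0, -0.132, 6, 3.84, -1.02, 0.03, -0, -0, -0.132, 6, 3.94, -0.51, 0.03, -0, -0, -0.132, 6, 3.97, 0.02, 0.03, -0, -0, -0.132, 6, 3.93, 0.54, 0.03, -0, -0, -0.132, 6, 3.83, 1.05, 0.03, -0, -0, -0.132, 6, 3.66, 1.55, 0.03, -0, -0, -0.132, 6, 3.42, 2.01, 0.03, -0, -0, -0.132
6, 3.13, 2.45, 0.03, -0, -0, -0.132, 6, 2.78, 2.84, 0.03, -0, -0, -0.132, 6, 2.38, 3.18, 0.03, -0, -0, -0.132
```

Call:
move_arm(moves=[6, 3.7, -1.5, 0, 0, 0, -0.132, 6, 3.8, -1.0, 0, 0, 0, -0.132, 6, 3.9, -0.5, 0, 0, 0, -0.132, 6, 4.0, 0, 0, 0, 0, -0.132, 6, 3.9, 0.5, 0, 0, 0, -0.132, 6, 3.8, 1.0, 0, 0, 0, -0.132, 6, 3.7, 1.6, 0, 0, 0, -0.132, 6, 3.4, 2.0, 0, 0, 0, -0.132])

```text
clock: 25.05
tool_pos: [0.6275, -0.1285, 0.1698]
orientation: [180.0, 0.0, -33.4]
force: [0.6, 0.5, 0.4]
opening: 0.0601
gripper_force: 0.0
```

Call:
move_arm(moves=[6, 3.1, 2.5, 0, 0, 0, -0.132, 6, 2.8, 2.8, 0, 0, 0, -0.132, 6, 2.4, 3.2, 0, 0, 0, -0.132, 6, 0, 0, 0, 0, 0, 0, 6, 0, 0, 0, 0, 0, 0, 6, 0, 0, 0, 0, 0, 0, 6, 0, 0, 0, 0, 0, 0])

```text
clock: 25.75
tool_pos: [0.6644, -0.2392, 0.1703]
orientation: [-180.0, -0.0, -11.0]
force: [-0.4, -0.0, 0.0]
opening: 0.0596
gripper_force: 0.0
```

Run:
```python
from h import *
plan(.666,-.240,.047,-11,6)
```

```text
3 rows
6, 0.06, 0.02, 4.11, -0, -0, -0, 6, 0.06, 0.02, 4.11, -0, -0, -0, 6, 0.06, 0.01, 4.11, -0, -0, -0
```

Call:
move_arm(moves=[6, 0.2, 0, 2, 0, 0, 0, 6, 0, 0, 3.5, 0, 0, 0, 6, 0, 0, 3.5, 0, 0, 0, 6, 0, 0, 3.3, 0, 0, 0, 6, 0, 0, 0, 0, 0, 0, 6, 0, 0, 0, 0, 0, 0])

```text
clock: 26.35
tool_pos: [0.6667, -0.2401, 0.0477]
orientation: [180.0, 0.0, -11.0]
force: [-0.4, 0.4, 1.2]
opening: 0.0601
gripper_force: 0.0
```

Call:
move_arm(moves=[2, 0, 0, 0, 0, 0, 0, 2, 0, 0, 0, 0, 0, 0, 2, 0, 0, 0, 0, 0, 0, 2, 0, 0, 0, 0, 0, 0, 2, 0, 0, 0, 0, 0, 0, 2, 0, 0, 0, 0, 0, 0])

```text
clock: 26.95
tool_pos: [0.6667, -0.2408, 0.0479]
orientation: [180.0, -0.0, -11.0]
force: [-1.3, 1.2, 5.7]
opening: 0.03
gripper_force: 29.6
```

Call:
move_arm(moves=[2, 0, 0, -2, 0, 0, 0, 2, 0, 0, -4, 0, 0, 0, 2, 0, 0, -4, 0, 0, 0, 2, 0, 0, -3, 0, 0, 0, 2, 0, 0, 0, 0, 0, 0, 2, 0, 0, 0, 0, 0, 0, 2, 0, 0, 0, 0, 0, 0])

```text
clock: 27.65
tool_pos: [0.6656, -0.2404, 0.1755]
orientation: [-180.0, 0.1, -11.1]
force: [-0.6, 0.6, -1.4]
opening: 0.0301
gripper_force: 29.6
```

Run:
```python
from h import *
plan(.524,.1165,.175,-94,2,ang=8,step=4.7)
```

```text
11 rows
2, -1.89, -2.94, 0.01, 0, 0, 0.132, 2, -2.25, -2.66, 0.01, 0, 0, 0.132, 2, -2.58, -2.35, 0.01, 0, 0, 0.132, 2, -2.87, -1.99, 0.01, 0, 0, 0.132, 2, -3.11, -1.59, 0.01, 0, 0, 0.132, 2, -3.29, -1.17, 0.01, 0, 0, 0.132, 2, -3.41, -0.73, 0.01, 0, 0, 0.132, 2, -3.48, -0.28, 0.01, 0, 0, 0.132
2, -3.49, 0.18, 0.01, 0, 0, 0.132, 2, -3.43, 0.64, 0.01, 0, 0, 0.132, 2, -3.32, 1.08, 0.01, 0, 0, 0.132
```

Call:
move_arm(moves=[2, -1.9, -2.9, 0, 0, 0, 0.132, 2, -2.2, -2.7, 0, 0, 0, 0.132, 2, -2.6, -2.4, 0, 0, 0, 0.132, 2, -2.9, -2.0, 0, 0, 0, 0.132, 2, -3.1, -1.6, 0, 0, 0, 0.132, 2, -3.3, -1.2, 0, 0, 0, 0.132, 2, -3.4, -0.7, 0, 0, 0, 0.132, 2, -3.5, -0.3, 0, 0, 0, 0.132])

```text
clock: 28.45
tool_pos: [0.5629, 0.0209, 0.1755]
orientation: [179.8, 0.0, -71.9]
force: [0.5, 0.1, -0.8]
opening: 0.0299
gripper_force: 29.6
```

Call:
move_arm(moves=[2, -3.5, 0.2, 0, 0, 0, 0.132, 2, -3.4, 0.6, 0, 0, 0, 0.132, 2, -3.3, 1.1, 0, 0, 0, 0.132, 2, 0, 0, 0, 0, 0, 0, 2, 0, 0, 0, 0, 0, 0, 2, 0, 0, 0, 0, 0, 0, 2, 0, 0, 0, 0, 0, 0])

```text
clock: 29.15
tool_pos: [0.5262, 0.1163, 0.1765]
orientation: [179.9, -0.0, -94.3]
force: [0.5, -0.3, -1.1]
opening: 0.0301
gripper_force: 29.6
```

Run:
```python
from h import *
plan(.524,.1165,.048,-94,2)
```

```text
3 rows
2, -0, 0.07, 4.28, 0, -0, -0.001, 2, -0, 0.07, 4.28, 0, -0, -0.001, 2, -0, 0.07, 4.28, 0, -0, -0.001
```

Call:
move_arm(moves=[2, 0, 0.2, 3.5, 0, 0, 0, 2, 0, 0, 4, 0, 0, 0, 2, 0, 0, 3, 0, 0, 0, 2, 0, 0, 1.8, 0, 0, 0, 2, 0, 0, 0.5, 0, 0, 0, 2, 0, 0, 0, 0, 0, 0, 2, 0, 0, 0, 0, 0, 0])

```text
clock: 29.85
tool_pos: [0.525, 0.1173, 0.05]
orientation: [-179.9, 0.0, -94.2]
force: [0.2, -0.3, -0.5]
opening: 0.0303
gripper_force: 29.6
```

Call:
move_arm(moves=[2, 0, 0, 0.3, 0, 0, 0, 2, 0, 0, 0.2, 0, 0, 0, 2, 0, 0, 0.1, 0, 0, 0, 2, 0, 0, 0, 0, 0, 0, 2, 0, 0, 0, 0, 0, 0])

```text
clock: 30.35
tool_pos: [0.5242, 0.1173, 0.0432]
orientation: [-180.0, 0.0, -94.2]
force: [0.9, 0.1, 0.2]
opening: 0.0301
gripper_force: 29.6
```

Call:
move_arm(moves=[2, 0, 0, 0.1, 0, 0, 0, 2, 0, 0, 0, 0, 0, 0, 2, 0, 0, 0, 0, 0, 0])

```text
clock: 30.65
tool_pos: [0.5241, 0.1173, 0.042]
orientation: [180.0, -0.0, -94.2]
force: [-0.0, -0.4, -0.2]
opening: 0.0302
gripper_force: 29.6
```

Call:
move_arm(moves=[2, 0, 0, 0.1, 0, 0, 0, 2, 0, 0, 0, 0, 0, 0, 2, 0, 0, 0, 0, 0, 0])

```text
clock: 30.95
tool_pos: [0.5242, 0.1173, 0.0418]
orientation: [-180.0, 0.0, -94.2]
force: [-3.5, 1.2, 7.9]
opening: 0.03
gripper_force: 29.6
```

Contact. Release, lift and back off towards −y for a clear view.

Call:
move_arm(moves=[6, 0, 0, 0, 0, 0, 0, 6, 0, 0, 0, 0, 0, 0, 6, 0, 0, 0, 0, 0, 0, 6, 0, 0, 0, 0, 0, 0, 6, 0, 0, -3, 0, 0, 0, 6, 0, 0, -4, 0, 0, 0, 6, 0, 0, -4, 0, 0, 0, 6, 0, 0, -4, 0, 0, 0])

```text
clock: 31.75
tool_pos: [0.5239, 0.1171, 0.1926]
orientation: [180.0, -0.0, -94.2]
force: [0.3, 0.3, -1.1]
opening: 0.0602
gripper_force: 0.0
```

Call:
move_arm(moves=[6, 4, 0, 0, 0, 0, 0, 6, 4, 0, 0, 0, 0, 0, 6, 4, 0, 0, 0, 0, 0, 6, 4, 0, 0, 0, 0, 0, 6, 4, 0, 0, 0, 0, 0, 6, 4, 0, 0, 0, 0, 0, 6, 0, 0, 0, 0, 0, 0, 6, 0, 0, 0, 0, 0, 0])

```text
clock: 32.55
tool_pos: [0.5061, -0.123, 0.1909]
orientation: [180.0, 0.0, -94.4]
force: [0.0, -0.0, 0.2]
opening: 0.0601
gripper_force: 0.0
```

Run:
```python
from h import *
a=snap('top')[0]; b=snap('side')[0]
save('fin',np.vstack([cv2.resize(a[150:220,100:260],(640,280)),cv2.resize(b[70:220,150:420],(540,300))[:, :540] if 0 else cv2.resize(b[60:200,130:450],(640,280))]))
```

```text
(no output)
```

View pics/fin.png

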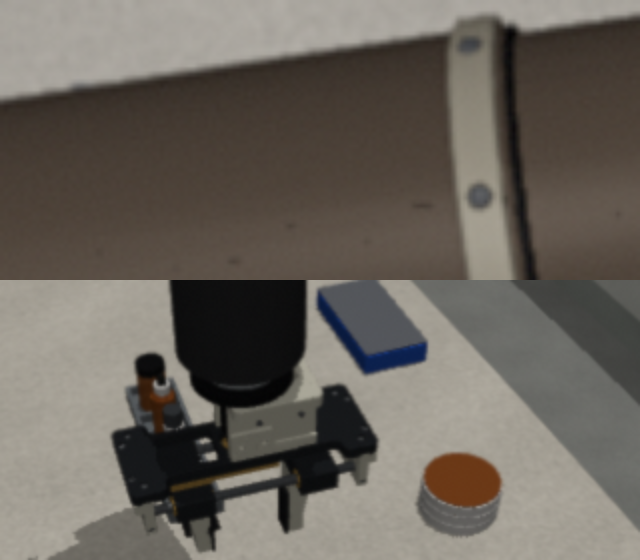

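The arm hides the rack in both views. I'll move on a bit and look again.

Call:
move_arm(moves=[6, 4, 0, 0, 0, 0, 0, 6, 4, 0, 0, 0, 0, 0, 6, 4, 0, 0, 0, 0, 0, 6, 4, 0, 0, 0, 0, 0, 6, 4, 0, 0, 0, 0, 0, 6, 0, 0, 0, 0, 0, 0, 6, 0, 0, 0, 0, 0, 0])

```text
clock: 33.35
tool_pos: [0.4918, -0.3212, 0.1906]
orientation: [180.0, 0.0, -94.3]
force: [0.4, -0.4, -0.6]
opening: 0.0602
gripper_force: 0.0
```

Run:
```python
from h import *
a=snap('top')[0]; b=snap('side')[0]
save('fin2',np.vstack([cv2.resize(a[150:220,100:260],(640,280)),cv2.resize(b[60:200,130:450],(640,280))]))
```

```text
(no output)
```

View pics/fin2.png

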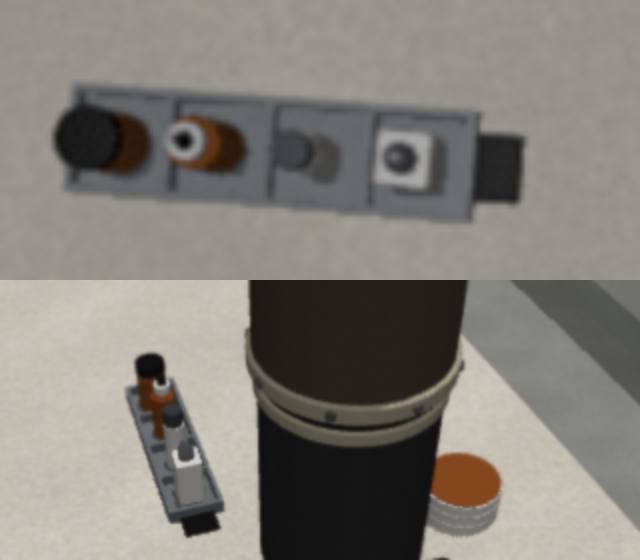

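All four are upright, one to a compartment. From the far end to the tab in the upper picture, they are the jar (88,138), dropper (188,140), vial (293,150) and squeeze (402,158), with the tab at (500,168).

```bash
python3 -c "
from h import *
print(ctrl.close_job())"
```

```text
the job is handed in; nothing more can be done
None
```

All four bottles are standing upright in the metal rack in reverse order (jar farthest from the tab, then dropper, vial and squeeze nearest), and the job was handed in at about 33 s with no verdict shown.

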